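# Pop the seal-ink cassette and trap it on the chute

### The arm

A 6-joint arm with a two-finger parallel gripper is mounted at the origin on the work surface. World frame = base frame: x ahead of the robot, y to its left, z up, the work surface at z = 0. Lengths are in mm, angles in rad, forces in N, time in s.
With the tool pointing down it reaches from about 325 to 925 mm from the base axis. Payload 3.1 kg.
Tool frame: the origin (TCP) lies at the very end of the fingers, on their centre line; the grasp point (between the pads) lies 19 mm behind it (pinch_z is the distance from the TCP to the grasp point, in mm); z points along the fingers, y is the direction in which the jaws open and shut (so a half turn about z gives the same grasp; the last joint's range is limited). The gripper opens to 85 mm and grips with 20 to 120 N. Pads are 22 mm wide; open, the fingers measure 114 mm over their backs; the gripper's body (76 mm by 85 mm) begins 54 mm behind the grasp point. The pads swing forward as they close: fully open they stand 13 mm farther back than shut.
Start: joints at [1.086, 0.217, 1.613, -0, 1.311, -0.112], TCP at [227.623, 582.089, 231.3] pointing down, gripper open.
Joint ranges: [-2.75, 2.75], [-0.78, 2.1], [0.31, 2.55], [-1.13, 4.27], [0.13, 2.63], [-2.58, 2.58]. Speed limits (rad/s): [2.79, 2.79, 3.14, 3.14, 3.14, 3.14].

### API

Orientations are given as [roll, pitch, yaw] about the fixed x, y, z axes, in that order (R = Rz(yaw) Ry(pitch) Rx(roll)).
In Python, from station import observe, get_image, camera_model, finish_job, pinch_z gives the robot as it stands.
- The arm moves only by the tool apply_moves, never from a script. Its argument "targets" is a list of rows, each a list of 2 entries, a list of its own where there are three numbers: the shift along the tool's x, y, z in m, then the turn about the tool's z in rad. A call has 1 to 12 rows; each row shifts and turns the commanded pose from where the row before left it, along the tool's axes as they then stand; what a row does not reach is not made up. A row lasts 1/10 s, in which the tool goes at most 50 mm and 8.59 degrees, less where a joint would pass 70% of its speed; a pose out of reach is approached as far as the arm can. A call is refused whole if a number of a shift passes 0.05 or a number of a turn 0.15, either way. A call with a gripper value outside its range is refused whole. "hand" is the opening, from 0 (shut) to 1 (fully open), set as the call begins (left out, the last holds). The fingers move at their own pace and stop on an object; the grip force is fixed at half the most. Time passes only in rows, so rows that do not move let the fingers close. It gives the time, the measured TCP pose, the force and the opening at its end, in the units of the state.
- observe(): the state, without advancing time (a new reading comes with each control period).
- get_image(name): name is "scene" or "top"; returns the picture (480x640x3 uint8, red, green, blue); there is no depth.
- camera_model(name): a dict with "camera_matrix" (3x3 intrinsics, pixels), "R" (3x3) and "t" (3): a world point X has camera coordinates R X + t. Camera axes: x right, y down, z forward; pixel columns grow to the right and rows downward; lengths in mm; the calibration is good to about 2 mm. A picture is of the moment at which its call begins. camera_model takes no time and is no camera call.
- finish_job(): hands the job in, once; it reports no verdict.
The state is a dict: "clock": time; "joint_positions": joint angles; "qvel": joint speeds; "joint_torque": joint torques, N m; "tool_pos": TCP position; "tool_rot": TCP orientation; "force": force on the tool from outside, world axes, zero at the start; "torque": the same for the moment, N m; "opening": opening from 0.0 (shut) to 1.0 (fully open).
Only numpy, scipy, OpenCV 4.12 (cv2) and the standard library are available. Lean on these libraries where they do the work, as an engineer would, in place of code of your own. Each camera call takes 0.05 s, during which the arm holds its last target. There are 200 camera calls.

### The job

Press the brass ejector button of the seal-ink station down with one finger so that the red-topped ink cassette pops out of its bay, and with the other finger stop the cassette on the sloping chute before it slides off the open end. Finish while holding both like that: one finger keeps the button down, the other keeps the cassette standing still on the chute. Do not lift the cassette, and leave the other things on the desk where they are.

Things in the scene. Friction and masses are not known exactly. Their poses are not given: they have to be found in the camera images.
- station: Dark wooden ink station, fixed, yaw up to 0.6 rad either way. Origin on the desk below the middle of the crest, where the level bay floor meets the chute; x the way the cassette slides, y to its left, z up. Base 8 mm thick, x -75..135, y -78..30 mm. Bay behind the crest: floor 55 mm up, cheeks to 80, hood (x -75..-30) to 86 mm. Chute ahead of it, button on its right (-y).
- cassette: Black cassette with red top, loose, slippery, 36 (x) x 40 (y) x 24 mm tall, 120 g; origin at underside centre, axes as the station's. Starts in the bay at station x -27..9 mm. The button moves it forward 1.5 mm per mm pressed; about 6 mm down it tips over the crest, slides and is off the end in about 0.5 s. A finger already standing in the chute, tip just above the floor, stops it.
- button (a joint): Ejector button travel: 0 up, 0.012 m fully down against a hard stop; it springs back when let go. Takes 2 N to start and 5 N at the stop.
- button_top (a point): Centre of the button's flat yellow brass top, 30 x 30 mm; at station x 72, y -56, 53 mm above the desk when up and 41 mm when fully down. The wooden housing round it is 38 mm high.
- chute (a point): Middle of the crest, 55 mm up. x points down the chute floor, y as the station's, z square to the floor. Polished grey chute, 43 mm wide inside, 18 degrees steep, rails 6 mm above its floor, open end without a stop at station x 130 mm (12.7 mm up). The cassette cannot come fully out if the stopping finger's near side is less than 40 mm ahead of the crest.
- catch (a point): Point on the middle of the chute floor beside the button (station x 72, y 0), 31.6 mm up, 56 mm across from the button's centre: a good place for the other finger. Two fingertips at equal height, one on the fully pressed button, leave the other 9 mm above this point, clear of floor and rails.
- seal: Standing marble seal stone, 22 x 22 x 61 mm; origin at the centre of its underside. Leave it alone.
- ink_bottle: Small round yellow ink bottle with black cap, 44 mm across, 78 mm tall; origin at the centre of its underside. Leave it alone.
- water_bowl: Small blue ceramic bowl, 68 mm across, 34 mm tall; origin at the centre of its underside. Leave it alone.
- paperweight: Plain steel bar paperweight, 120 x 26 x 18 mm, long side along its x; origin at the centre of its underside. Leave it alone.
Mind the look-alikes: they are no part of the job. What is shaped like the cassette but blue, purple or turquoise is not meant.

How it is judged:
By the outcome, as a careful person would: the job done as asked, in the order asked, and still so for the second after the job is handed in, while the arm keeps its last pose, push and grip.
It also fails if it takes over 32 s, if anything falls off the work surface, if the arm or the gripper's body presses on something with over 40 N, if the wrist force passes 120 N, or if a joint passes its speed limit or range.

## Working session

There is one attempt and no reset: what is moved stays moved. The work goes in short steps, Python scripts to look and compute and a tool call to move; the robot and the scene stay as the last step left them, time stands still between calls to the robot, and variables do not carry over. Pictures are saved under pics/ and viewed, about 8 in all and at most 12, crops included, and the job is handed in when it is done.

Besides the shell and the picture viewer there is one more tool, called in YAML: its name, and indented under it one key for each argument. apply_moves: Moves the arm, as the interface text tells. Its arguments: {"type":"object","properties":{"targets":{"type":"array"},"hand":{"type":"number"}},"required":["targets"]}

```bash
mkdir -p pics; python3 - <<'E'
from station import *
import cv2,json
o=observe();print(o)
for n in("scene","top"):
    cv2.imwrite(f"pics/{n}0.png",get_image(n)[:,:,::-1]);print(n,camera_model(n))
print(pinch_z)
E
```

```text
{'clock': 0.0, 'joint_positions': array([ 1.08581395e+00,  2.17776571e-01,  1.61491108e+00,  2.40373132e-06,
        1.31128580e+00, -1.12201284e-01]), 'qvel': array([ 2.41773344e-04, -6.40721073e-04, -3.23072303e-05, -1.04510003e-03,
       -1.10358986e-03,  3.18469843e-04]), 'joint_torque': array([ 5.47903128e-04, -3.96852958e+01, -3.03849113e+01, -1.22319129e-04,
        9.79633012e-03, -2.27518719e-06]), 'tool_pos': array([227.23255527, 581.36792766, 229.96639564]), 'tool_rot': array([-3.13922708e+00, -2.68875823e-04,  2.76881062e+00]), 'force': array([0.73228201, 1.13629968, 0.53871804]), 'torque': array([-0.01551755, -0.0167818 , -0.02028171]), 'opening': 0.9989772272090307}
scene {'camera_matrix': array([[492.15362908,   0.        , 310.81160059],
       [  0.        , 492.15362908, 241.96547722],
       [  0.        ,   0.        ,   1.        ]]), 'R': array([[ 0.86424109,  0.50293725,  0.01189357],
       [ 0.30392878, -0.50313601, -0.80900028],
       [-0.40089229,  0.70278609, -0.58768792]]), 't': array([-460.16531281,  -92.67239653,  978.56612369])}
top {'camera_matrix': array([[492.0409871 ,   0.        , 325.0490118 ],
       [  0.        , 492.0409871 , 241.56455161],
       [  0.        ,   0.        ,   1.        ]]), 'R': array([[ 0.01159251, -0.9997322 ,  0.02002877],
       [-0.99901548, -0.01243733, -0.0425839 ],
       [ 0.0428216 , -0.0195154 , -0.99889212]]), 't': array([-19.87372779, 542.56010647, 936.15425381])}
18.700000000000003
```

View pics/top0.png

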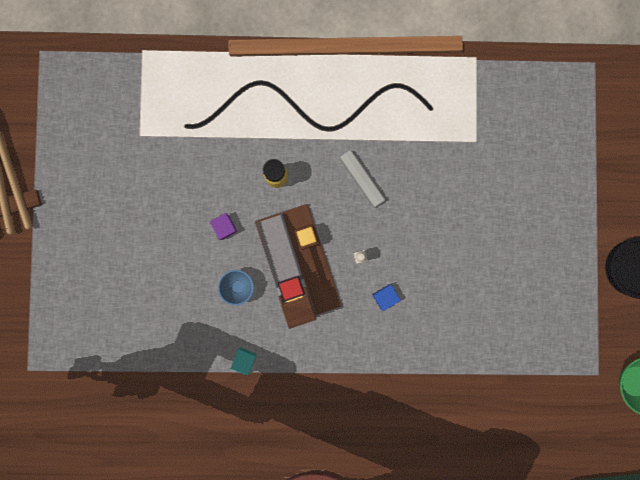

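View pics/scene0.png

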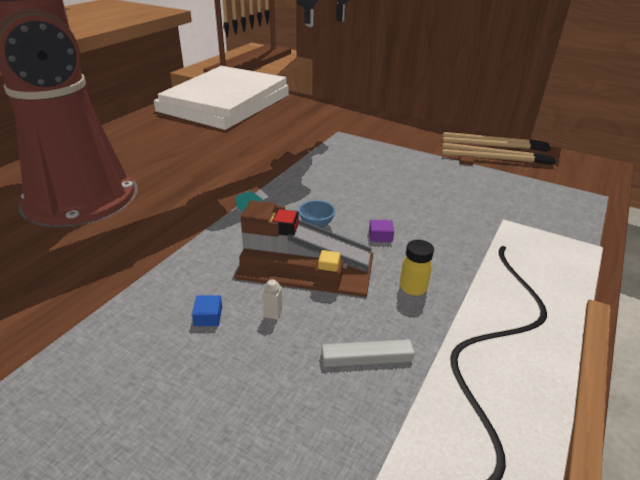

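The pictures show these positions:
- **Cassette:** the red top is at top (291,289) and scene (286,219).
- **Button:** the brass top is at top (306,237) and scene (329,261).
- **Look-alikes:** purple at (223,227), blue at (387,297) and turquoise at (244,361), all in the top view. None of them is red or in the bay, so the red one is meant.

Next I'll measure and take an enlarged crop.

```bash
cat > h.py <<'E'
import numpy as np,cv2
from station import *
def ray(n,p,z):
    m=camera_model(n);K=np.array(m["camera_matrix"]);R=np.array(m["R"]);t=np.array(m["t"])
    c=-R.T@t;d=R.T@np.linalg.solve(K,[p[0],p[1],1.]);return c+d*(z-c[2])/d[2]
def proj(n,X):
    m=camera_model(n);v=m["camera_matrix"]@(m["R"]@np.array(X)+m["t"]);return v[:2]/v[2]
E
python3 - <<'E'
from h import *
im={n:cv2.imread(f"pics/{n}0.png") for n in("top","scene")}
box={"top":(250,200,350,335),"scene":(230,190,380,295)}
est={}
for n in im:
    h=cv2.cvtColor(im[n],cv2.COLOR_BGR2HSV);x0,y0,x1,y1=box[n]
    for c,lo,hi,z in(("red",(0,170,120),(6,255,255),79),("yel",(18,110,215 if n=="scene" else 150),(32,255,255),53)):
        m=cv2.inRange(h,lo,hi);k=np.zeros_like(m);k[y0:y1,x0:x1]=m[y0:y1,x0:x1]
        cs,_=cv2.findContours(k,cv2.RETR_EXTERNAL,cv2.CHAIN_APPROX_NONE);q=max(cs,key=cv2.contourArea)
        mo=cv2.moments(q);p=(mo["m10"]/mo["m00"],mo["m01"]/mo["m00"])
        W=np.array([ray(n,a[0],z)[:2] for a in q],np.float32)
        print(n,c,np.round(p,1),cv2.contourArea(q),ray(n,p,z).round(1),"rect",cv2.minAreaRect(W))
        est[n,c]=ray(n,p,z)[:2]
    d=est[n,"yel"]-est[n,"red"];print(n,"yaw",np.arctan2(d[1],d[0])-np.arctan2(-56,81),np.linalg.norm(d),np.hypot(81,56))
a=cv2.resize(im["top"][195:340,240:360],None,fx=4,fy=4,interpolation=cv2.INTER_CUBIC);cv2.imwrite("pics/crop.png",a)
E
```

```text
top red [290.5 288.2] 261.5 [456.   48.5  79. ] rect ((455.8626403808594, 48.32061004638672), (28.662668228149414, 33.1524543762207), 19.059606552124023)
top yel [305.9 236.2] 221.0 [550.4  22.8  53. ] rect ((550.3636474609375, 23.114171981811523), (28.59172248840332, 29.115610122680664), 19.168344497680664)
top yaw 0.3398865219301023 97.82581126717534 98.4733466477097
scene red [284.6 215.8] 198.5 [455.9  46.7  79. ] rect ((455.836669921875, 47.81409454345703), (29.87794303894043, 36.17734909057617), 18.20023536682129)
scene yel [329.2 256.5] 148.0 [551.8  20.4  53. ] rect ((551.7696533203125, 20.56638526916504), (26.266529083251953, 24.285133361816406), 19.297388076782227)
scene yaw 0.33739254027105303 99.46641466636373 98.4733466477097
```

View pics/crop.png

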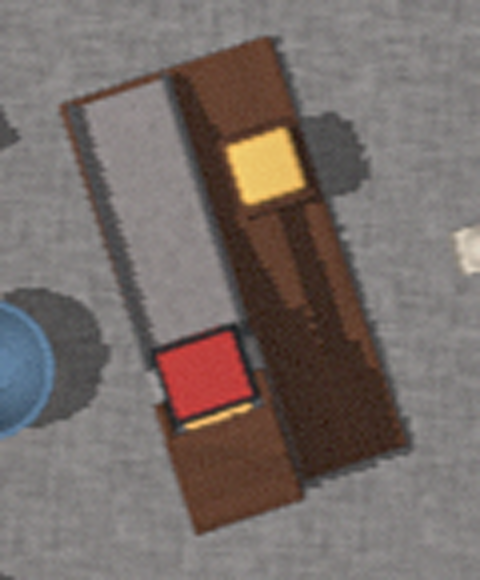

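The crop confirms a red cassette in the bay behind the grey chute, at crop (205,372), and the brass button at (265,165). The two views agree on a station origin of about (464.5,51.2) and a yaw of about 0.335. That puts the button at (550.8,22), the catch at (532.5,74.8) and their midpoint at (541.7,48.3). I'll cross over high first.

apply_moves:
  targets:
    - [[-0.0304,-0.0239,0],0]
    - [[-0.0304,-0.0239,0],0]
    - [[-0.0304,-0.0239,0],0]
    - [[-0.0304,-0.0239,0],0]
    - [[-0.0304,-0.0239,0],0]
    - [[-0.0304,-0.0239,0],0]
    - [[-0.0304,-0.0239,0],0]
    - [[-0.0304,-0.0239,0],0]
    - [[-0.0304,-0.0239,0],0]
    - [[-0.0304,-0.0239,0],0]
    - [[-0.0304,-0.0239,0],0]
    - [[-0.0304,-0.0239,0],0]
  hand: 0.49

```text
clock: 1.3
tool_pos: [463.1, 180.6, 230.9]
tool_rot: [-3.141, -0.001, 2.769]
force: [0.5, 0.1, 0.4]
opening: 0.491
```

apply_moves:
  targets:
    - [[-0.0304,-0.0239,0],0]
    - [[-0.0304,-0.0239,0],0]
    - [[-0.0304,-0.0239,0],0]
    - [[-0.0304,-0.0239,0],0]
    - [[0,0,0],0.143]
    - [[0,0,0],0.143]
    - [[0,0,0],0.143]
    - [[0,0,0],0.143]
    - [[0,0,0],0.143]
    - [[0,0,0],0.143]
    - [[0,0,0],0.143]
    - [[0,0,0],0.143]

```text
clock: 2.5
tool_pos: [540.9, 48.8, 230.6]
tool_rot: [-3.14, -0.0, 1.619]
force: [0.1, 0.2, -0.0]
opening: 0.488
```

apply_moves:
  targets:
    - [[0,0,0],0.143]
    - [[0,0,0],0.143]
    - [[0,0,0],0.143]
    - [[0,0,0],0.143]
    - [[0,0,0],0.143]
    - [[0,0,0],0.143]
    - [[0,0,0],0.143]
    - [[0,0,0],0.143]
    - [[0,0,0],0.143]
    - [[0,0,0],0]
    - [[0,0,0],0]

```text
clock: 3.6
tool_pos: [541.0, 48.8, 230.9]
tool_rot: [-3.141, 0.001, 0.341]
force: [-0.3, -0.7, -0.3]
opening: 0.492
```

apply_moves:
  targets:
    - [[0,0,0.04],0]
    - [[0,0,0.04],0]
    - [[0,0,0.04],0]
    - [[0,0,0.03],0]
    - [[0,0,0],0]
    - [[0,0,0],0]

```text
clock: 4.2
tool_pos: [541.1, 48.8, 81.3]
tool_rot: [-3.141, 0.001, 0.339]
force: [-0.1, 1.3, -0.2]
opening: 0.49
```

```bash
python3 - <<'E'
from h import *
o=observe();print(o["tool_pos"],o["tool_rot"],o["force"],o["opening"])
s=cv2.resize(get_image("scene")[160:310,220:400],None,fx=4,fy=4,interpolation=cv2.INTER_CUBIC)
cv2.imwrite("pics/s1.png",s[:,:,::-1])
def P(x):return (np.array(proj("scene",x))-[220,160])*4
O=np.array([464.5,51.2]);c,si=np.cos(.335),np.sin(.335);R=np.array([[c,-si],[si,c]])
for n,q,z in(("button",(72,-56),53),("catch",(72,0),31.6),("tipB",(72,-56),100),("tipC",(72,0),100)):
    print(n,(O+R@q).round(1),P([*(O+R@q),z]).round())
E
```

```text
[541.14527459  48.80513732  81.25475501] [-3.14121434e+00  1.02616441e-03  3.39063676e-01] [-0.13887339  1.28689514 -0.15451465] 0.4902421207987048
button [550.9  22. ] [437. 383.]
catch [532.5  74.9] [457. 342.]
tipB [550.9  22. ] [441. 280.]
tipC [532.5  74.9] [464. 200.]
```

View pics/s1.png

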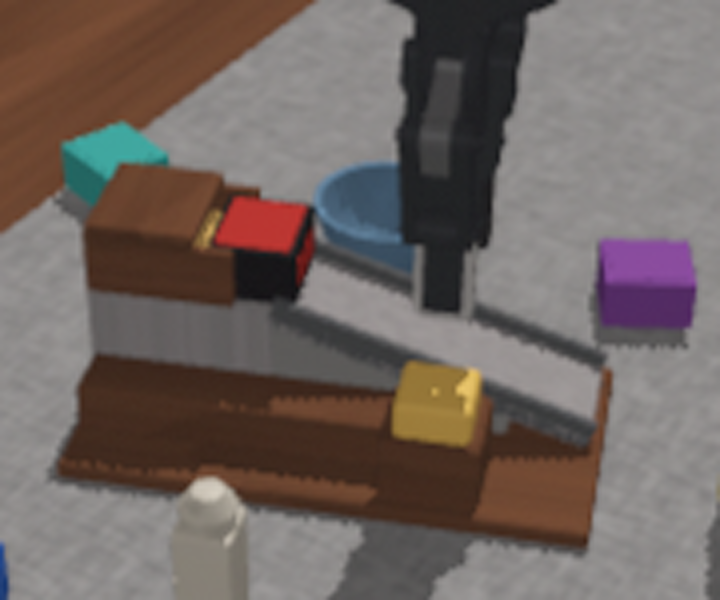

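The near finger stands over the button's line, with its tip at crop (443,312), so the tip is about 85 mm up, 4 mm above the TCP value. The cassette is still in its bay at (265,245). I expect button contact at a TCP height of about 49 mm and the stop at about 37 mm.

apply_moves:
  targets:
    - [[0,0,0.015],0]
    - [[0,0,0.012],0]
    - [[0,0,0.003],0]
    - [[0,0,0],0]
    - [[0,0,0],0]

```text
clock: 4.75
tool_pos: [541.1, 48.8, 51.4]
tool_rot: [-3.141, 0.001, 0.338]
force: [-0.2, 0.1, 0.5]
opening: 0.492
```

apply_moves:
  targets:
    - [[0,0,0.003],0]
    - [[0,0,0.003],0]
    - [[0,0,0.002],0]
    - [[0,0,0.002],0]
    - [[0,0,0.001],0]
    - [[0,0,0.001],0]
    - [[0,0,0],0]
    - [[0,0,0],0]

```text
clock: 5.55
tool_pos: [542.0, 48.8, 39.7]
tool_rot: [3.141, -0.001, 0.338]
force: [0.3, 0.2, 4.7]
opening: 0.49
```

apply_moves:
  targets:
    - [[0,0,0.001],0]
    - [[0,0,0.001],0]
    - [[0,0,0],0]
    - [[0,0,0],0]

```text
clock: 5.95
tool_pos: [542.1, 48.8, 39.1]
tool_rot: [3.141, -0.001, 0.338]
force: [-3.3, 0.7, 14.7]
opening: 0.488
```

```bash
python3 - <<'E'
from h import *
s=cv2.resize(get_image("scene")[160:310,220:400],None,fx=4,fy=4,interpolation=cv2.INTER_CUBIC)
cv2.imwrite("pics/s2.png",s[:,:,::-1])
o=observe();print(o["clock"],o["tool_pos"],o["force"],o["torque"])
E
```

```text
6.0 [542.08124202  48.77010811  39.12744561] [-3.70297873  0.42747823 13.43936836] [-0.17838088  0.56085529 -0.07911595]
```

View pics/s2.png

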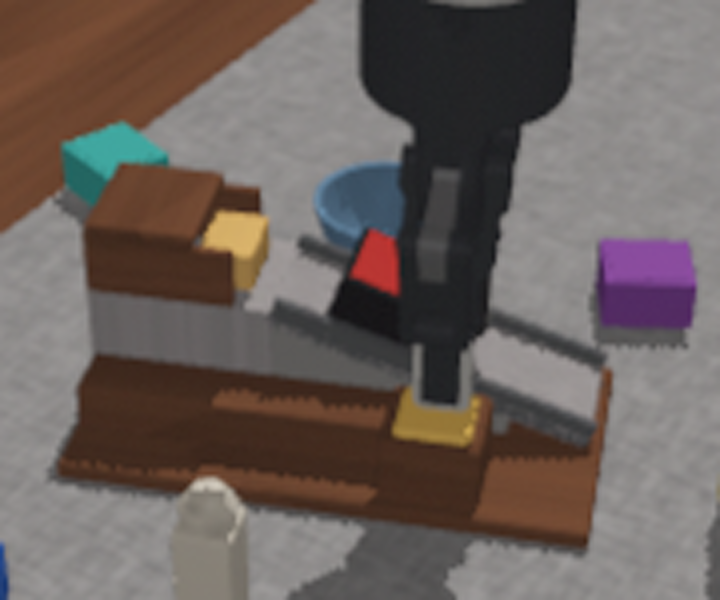

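The cassette is out of the bay and resting on the chute behind the far finger, at crop (370,290). The near finger is on the depressed button at (440,410). The force jumped to about 14 N with no further travel, so the button is at its stop. Next I'll check that everything stays still.

apply_moves:
  targets:
    - [[0,0,0],0]
    - [[0,0,0],0]
    - [[0,0,0],0]
    - [[0,0,0],0]
    - [[0,0,0],0]
    - [[0,0,0],0]
    - [[0,0,0],0]
    - [[0,0,0],0]
    - [[0,0,0],0]
    - [[0,0,0],0]

```text
clock: 7.0
tool_pos: [542.0, 48.8, 39.1]
tool_rot: [3.141, -0.001, 0.338]
force: [-3.4, 1.0, 14.0]
opening: 0.492
```

```bash
python3 - <<'E'
from h import *
a=cv2.resize(get_image("scene")[160:310,220:400],None,fx=4,fy=4,interpolation=cv2.INTER_CUBIC)[:,:,::-1]
b=cv2.imread("pics/s2.png");cen=lambda i:[(round(m["m10"]/m["m00"],1),round(m["m01"]/m["m00"],1),m["m00"]) for m in [cv2.moments(cv2.inRange(cv2.cvtColor(i[:340,250:],cv2.COLOR_BGR2HSV),(0,170,90),(6,255,255)),True)]]
print(cen(a),cen(b),"diff px",int((cv2.absdiff(a,b).max(2)>40).sum()))
t=get_image("top");cv2.imwrite("pics/t2.png",cv2.resize(t[140:340,200:400],None,fx=3,fy=3)[:,:,::-1])
o=observe();print(o["clock"],o["tool_pos"],o["force"])
E
```

```text
[(127.9, 263.1, 1964.0)] [(128.0, 263.2, 1973.0)] diff px 0
7.1 [542.03960585  48.77112791  39.10572575] [-3.21584022  1.05144791 13.21746652]
```

View pics/t2.png

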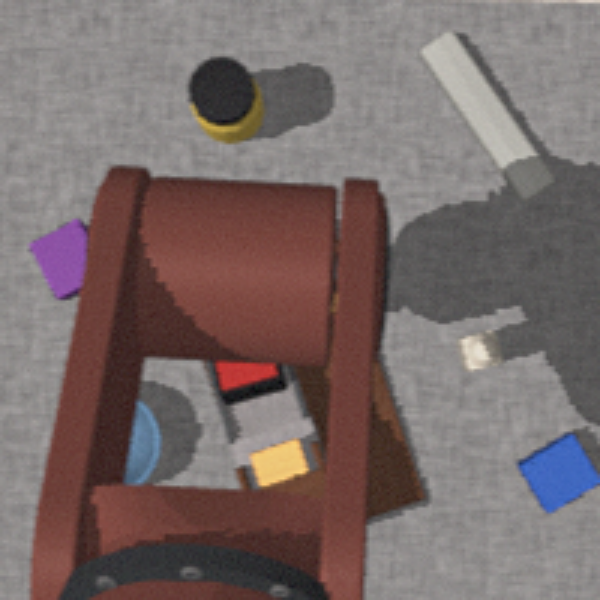

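The top view shows the cassette square on the chute at (250,378), and the other things on the desk where they were. Nothing moved over 1 s, so I'm handing in.

```bash
python3 -c "
from station import *
print(finish_job())"
```

```text
the job is handed in; nothing more can be done
None
```

The job is handed in, still holding at 7.1 s: one finger keeps the brass button down and the other keeps the red-topped cassette still on the chute. `finish_job()` gave no verdict.

- **Button:** it stopped moving after about 12 mm, and the force rose from about 5 N to about 14 N, so it is against its hard stop.
- **Cassette:** it came fully out of its bay and rests square against the other finger. Two pictures 1 s apart showed no change.
- **Other things on the desk:** all stayed where they were, as far as the last views show. The arm partly hid the bowl and the purple block from above, and the turquoise block was outside the last top-view crop. They looked undisturbed in the scene picture.
- **Sideways force:** about 3 N stayed on the tool, steady throughout the hold. No check failed or disagreed.

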